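# Find the full stock tin by heft and hold it up

### The job

One of the three identical tins on the wooden board is still full of stones and clearly heavier. Heft them one at a time from left to right as you see them: lift each straight up a few centimetres over its recess, feel its weight for about a second, and set it back in its recess before taking the next (if the last, right-hand one is the heaviest you may simply keep it). Then hold the heaviest up, upright and still, about 20 cm above the table, and finish while still holding it, with the other two standing in their own recesses and the things around left where they are.

Things in the scene. Friction and masses are not known exactly. Their poses are not given: they have to be found in the camera images.
- tin_a_center (a point): one of three identical closed round aluminium screw-lid tins, 55 mm diameter, 62 mm tall, straight-sided, lid fixed on; the point is its centre, half-way up (31 mm above its underside), z is up along the tin. Two tins are nearly empty, 0.11 to 0.17 kg, one is full, 0.45 to 0.55 kg; which of the three that is cannot be seen. The tins change places from start to start
- tin_b_center (a point): one of three identical closed round aluminium screw-lid tins, 55 mm diameter, 62 mm tall, straight-sided, lid fixed on; the point is its centre, half-way up (31 mm above its underside), z is up along the tin. Two tins are nearly empty, 0.11 to 0.17 kg, one is full, 0.45 to 0.55 kg; which of the three that is cannot be seen. The tins change places from start to start
- tin_c_center (a point): one of three identical closed round aluminium screw-lid tins, 55 mm diameter, 62 mm tall, straight-sided, lid fixed on; the point is its centre, half-way up (31 mm above its underside), z is up along the tin. Two tins are nearly empty, 0.11 to 0.17 kg, one is full, 0.45 to 0.55 kg; which of the three that is cannot be seen. The tins change places from start to start
- place_left (a point): centre of the floor of the left recess in the wooden board (as seen from the robot; left is +y). Three round recesses, 63 mm across, 6 mm deep, 110 mm apart in a row; their floor is 10 mm above the table top, the board's top 16 mm. The board (100 x 340 mm, fixed) lies turned by up to 0.35 rad; this point's y axis runs along the row to the left, x across it, away from the robot
- place_middle (a point): centre of the floor of the middle recess in the wooden board (as seen from the robot; left is +y). Three round recesses, 63 mm across, 6 mm deep, 110 mm apart in a row; their floor is 10 mm above the table top, the board's top 16 mm. The board (100 x 340 mm, fixed) lies turned by up to 0.35 rad; this point's y axis runs along the row to the left, x across it, away from the robot
- place_right (a point): centre of the floor of the right recess in the wooden board (as seen from the robot; left is +y). Three round recesses, 63 mm across, 6 mm deep, 110 mm apart in a row; their floor is 10 mm above the table top, the board's top 16 mm. The board (100 x 340 mm, fixed) lies turned by up to 0.35 rad; this point's y axis runs along the row to the left, x across it, away from the robot
- green_stone_base (a point): polished dark green pebble, 48 x 48 x 20 mm; bystander, loose, to be left alone; the point is the middle of its underside
- pink_stone_base (a point): polished pink pebble, 46 x 33 x 21 mm; bystander, loose, to be left alone; the point is the middle of its underside
- small_jar_base (a point): little black gem jar with a green gem under its clear top, 33 mm across, 22 mm tall; bystander, loose, to be left alone; the point is the middle of its underside
- folding_loupe_base (a point): folded loupe, 25 x 45 x 14 mm; bystander, loose, to be left alone; the point is the middle of its underside
- scoop_base (a point): small bead scoop, 46 x 98 x 15 mm; bystander, loose, to be left alone; the point is the middle of its underside
- notebook_base (a point): purple notebook, 140 x 104 x 14 mm; bystander, loose, to be left alone; the point is the middle of its underside
- dish_base (a point): round sorting dish, 101 mm across, 21 mm tall; bystander, loose, to be left alone; the point is the middle of its underside
Mind the look-alikes: they are no part of the job. What is shaped like the part that bears tin_a_center but red or turquoise is not meant. Leave any red look-alike of the part that bears tin_b_center alone.

How it is judged (in metres and radians):
On the way, in this order (a step that is already met when the one before it is completed fails the run):
1. the tin of the left place is held over its place, at least 2 cm up, while the other two places have their tins (((horizontal distance between tin_a_center and place_left below 0.05 m and height (world z) of tin_a_center above 0.061 m and contact force between the fingers and tin_a above 0.5 N and contact force between tin_a and board below 0.05 N) or (horizontal distance between tin_b_center and place_left below 0.05 m and height (world z) of tin_b_center above 0.061 m and contact force between the fingers and tin_b above 0.5 N and contact force between tin_b and board below 0.05 N) or (horizontal distance between tin_c_center and place_left below 0.05 m and height (world z) of tin_c_center above 0.061 m and contact force between the fingers and tin_c above 0.5 N and contact force between tin_c and board below 0.05 N)) and ((horizontal distance between tin_a_center and place_middle below 0.012 m and height (world z) of tin_a_center below 0.046 m and angle between tin_a_center's own z axis and vertical below 0.12 rad) or (horizontal distance between tin_b_center and place_middle below 0.012 m and height (world z) of tin_b_center below 0.046 m and angle between tin_b_center's own z axis and vertical below 0.12 rad) or (horizontal distance between tin_c_center and place_middle below 0.012 m and height (world z) of tin_c_center below 0.046 m and angle between tin_c_center's own z axis and vertical below 0.12 rad)) and ((horizontal distance between tin_a_center and place_right below 0.012 m and height (world z) of tin_a_center below 0.046 m and angle between tin_a_center's own z axis and vertical below 0.12 rad) or (horizontal distance between tin_b_center and place_right below 0.012 m and height (world z) of tin_b_center below 0.046 m and angle between tin_b_center's own z axis and vertical below 0.12 rad) or (horizontal distance between tin_c_center and place_right below 0.012 m and height (world z) of tin_c_center below 0.046 m and angle between tin_c_center's own z axis and vertical below 0.12 rad))), for 0.4 s.
2. the tin of the middle place is held over its place, at least 2 cm up, while the other two places have their tins (((horizontal distance between tin_a_center and place_middle below 0.05 m and height (world z) of tin_a_center above 0.061 m and contact force between the fingers and tin_a above 0.5 N and contact force between tin_a and board below 0.05 N) or (horizontal distance between tin_b_center and place_middle below 0.05 m and height (world z) of tin_b_center above 0.061 m and contact force between the fingers and tin_b above 0.5 N and contact force between tin_b and board below 0.05 N) or (horizontal distance between tin_c_center and place_middle below 0.05 m and height (world z) of tin_c_center above 0.061 m and contact force between the fingers and tin_c above 0.5 N and contact force between tin_c and board below 0.05 N)) and ((horizontal distance between tin_a_center and place_left below 0.012 m and height (world z) of tin_a_center below 0.046 m and angle between tin_a_center's own z axis and vertical below 0.12 rad) or (horizontal distance between tin_b_center and place_left below 0.012 m and height (world z) of tin_b_center below 0.046 m and angle between tin_b_center's own z axis and vertical below 0.12 rad) or (horizontal distance between tin_c_center and place_left below 0.012 m and height (world z) of tin_c_center below 0.046 m and angle between tin_c_center's own z axis and vertical below 0.12 rad)) and ((horizontal distance between tin_a_center and place_right below 0.012 m and height (world z) of tin_a_center below 0.046 m and angle between tin_a_center's own z axis and vertical below 0.12 rad) or (horizontal distance between tin_b_center and place_right below 0.012 m and height (world z) of tin_b_center below 0.046 m and angle between tin_b_center's own z axis and vertical below 0.12 rad) or (horizontal distance between tin_c_center and place_right below 0.012 m and height (world z) of tin_c_center below 0.046 m and angle between tin_c_center's own z axis and vertical below 0.12 rad))), for 0.4 s.
3. the tin of the right place is held over its place, at least 2 cm up, while the other two places have their tins (((horizontal distance between tin_a_center and place_right below 0.05 m and height (world z) of tin_a_center above 0.061 m and contact force between the fingers and tin_a above 0.5 N and contact force between tin_a and board below 0.05 N) or (horizontal distance between tin_b_center and place_right below 0.05 m and height (world z) of tin_b_center above 0.061 m and contact force between the fingers and tin_b above 0.5 N and contact force between tin_b and board below 0.05 N) or (horizontal distance between tin_c_center and place_right below 0.05 m and height (world z) of tin_c_center above 0.061 m and contact force between the fingers and tin_c above 0.5 N and contact force between tin_c and board below 0.05 N)) and ((horizontal distance between tin_a_center and place_left below 0.012 m and height (world z) of tin_a_center below 0.046 m and angle between tin_a_center's own z axis and vertical below 0.12 rad) or (horizontal distance between tin_b_center and place_left below 0.012 m and height (world z) of tin_b_center below 0.046 m and angle between tin_b_center's own z axis and vertical below 0.12 rad) or (horizontal distance between tin_c_center and place_left below 0.012 m and height (world z) of tin_c_center below 0.046 m and angle between tin_c_center's own z axis and vertical below 0.12 rad)) and ((horizontal distance between tin_a_center and place_middle below 0.012 m and height (world z) of tin_a_center below 0.046 m and angle between tin_a_center's own z axis and vertical below 0.12 rad) or (horizontal distance between tin_b_center and place_middle below 0.012 m and height (world z) of tin_b_center below 0.046 m and angle between tin_b_center's own z axis and vertical below 0.12 rad) or (horizontal distance between tin_c_center and place_middle below 0.012 m and height (world z) of tin_c_center below 0.046 m and angle between tin_c_center's own z axis and vertical below 0.12 rad))), for 0.4 s.
At the end, for the whole second after the job is handed in: the heaviest tin is held by the fingers, still, within 0.25 rad of upright, its underside at least 15 cm above the table; the other two stand upright in their own recesses (within 12 mm of where they began) and each weighs on the board with less than 3 N, so they are the light ones (((height (world z) of tin_a_center above 0.181 m and angle between tin_a_center's own z axis and vertical below 0.25 rad and linear speed of tin_a below 0.03 m/s and contact force between the fingers and tin_a above 0.5 N and contact force between tin_a and board below 0.05 N and distance of each of tin_b_center, tin_c_center from where it was at the start of the episode below 0.012 m and height (world z) of each of tin_b_center, tin_c_center below 0.046 m and angle between each of tin_b_center, tin_c_center's own z axis and vertical below 0.12 rad and linear speed of each of tin_b, tin_c below 0.02 m/s and contact force between the fingers and tin_b below 0.05 N and contact force between each of tin_b, tin_c and board below 3 N and contact force between the fingers and tin_c below 0.05 N) or (height (world z) of tin_b_center above 0.181 m and angle between tin_b_center's own z axis and vertical below 0.25 rad and linear speed of tin_b below 0.03 m/s and contact force between the fingers and tin_b above 0.5 N and contact force between tin_b and board below 0.05 N and distance of each of tin_a_center, tin_c_center from where it was at the start of the episode below 0.012 m and height (world z) of each of tin_a_center, tin_c_center below 0.046 m and angle between each of tin_a_center, tin_c_center's own z axis and vertical below 0.12 rad and linear speed of each of tin_a, tin_c below 0.02 m/s and contact force between the fingers and tin_a below 0.05 N and contact force between each of tin_a, tin_c and board below 3 N and contact force between the fingers and tin_c below 0.05 N) or (height (world z) of tin_c_center above 0.181 m and angle between tin_c_center's own z axis and vertical below 0.25 rad and linear speed of tin_c below 0.03 m/s and contact force between the fingers and tin_c above 0.5 N and contact force between tin_c and board below 0.05 N and distance of each of tin_a_center, tin_b_center from where it was at the start of the episode below 0.012 m and height (world z) of each of tin_a_center, tin_b_center below 0.046 m and angle between each of tin_a_center, tin_b_center's own z axis and vertical below 0.12 rad and linear speed of each of tin_a, tin_b below 0.02 m/s and contact force between the fingers and tin_a below 0.05 N and contact force between each of tin_a, tin_b and board below 3 N and contact force between the fingers and tin_b below 0.05 N))); the arm keeps its last pose, push and grip.
It fails at once if a bystander is pushed more than 3 cm (distance of any of green_stone_base, pink_stone_base, small_jar_base, folding_loupe_base, scoop_base, notebook_base, dish_base from where it was at the start of the episode above 0.03 m).
It fails at once if a tin is tipped over (angle between any of tin_a_center, tin_b_center, tin_c_center's own z axis and vertical above 0.8 rad).
It also fails if it takes over 70 s, if anything falls off the work surface, if the arm or the gripper's body presses on something with over 40 N, if the wrist force passes 120 N, or if a joint passes its speed limit or range.

### The arm

A 7-joint arm with a two-finger parallel gripper is mounted at the origin on a cart in front of the work surface, level with it; the furniture and walls round the work are solid. World frame = base frame: x ahead of the robot, y to its left, z up, the work surface at z = 0. Lengths are in mm, angles in degrees, forces in N, time in s.
With the tool pointing down it reaches from about 425 to 825 mm from the base axis. Payload 3.6 kg.
Tool frame: the origin (TCP) lies between the finger pads; the fingertips stand 25 mm ahead of it and the grasp point (between the pads) lies 6 mm ahead of it; x points along the fingers, y is the direction in which the jaws open and shut, and the axes are right-handed (so a half turn about x gives the same grasp; the last joint's range is limited). The gripper opens to 93 mm and grips with 3 to 60 N. Pads are 15 mm wide; open, the fingers measure 128 mm over their backs; the gripper's body (75 mm by 188 mm) begins 65 mm behind the grasp point.
Start: joints at [-66.95, 35.231, -0.722, 81.555, 0.464, 63.22, -2.315], TCP at [270.222, 591.138, 243.64] pointing down, gripper open.
Joint ranges: [-178.69, 178.69], [-17.37, 117.87], [-77.05, 75.6], [15.02, 138.74], [-78.02, 258.01], [0.78, 113.62], [-162.83, 162.83]. Speed limits (degrees/s): [159.86, 159.86, 180, 180, 180, 180, 180].

### API

Orientations are given as [roll, pitch, yaw] about the fixed x, y, z axes, in that order (R = Rz(yaw) Ry(pitch) Rx(roll)).
In Python, from rig import arm gives the robot as it stands.
- The arm moves only by the tool play_rows, never from a script. Its argument "series" is a list of rows, each an object of numbers: "dx", "dy", "dz": the shift along the tool's x, y, z in m; "turn": the turn about the tool's x in degrees. In form: [{"dx": .., "dy": .., "dz": .., "turn": ..}, ...]. A call has 1 to 8 rows; each row is the pose to reach, as a shift and turn from the pose commanded when the call began, along the tool's axes at that moment; what a row does not reach only later rows make up. A row lasts 1/8 s, in which the tool goes at most 62.5 mm and 10.7 degrees, less where a joint would pass 70% of its speed; a pose out of reach is approached as far as the arm can. A call with a gripper value outside its range is refused whole. "hand" is the gripper command: -1 is fully open, 1 is shut, values between are in proportion, set as the call begins (left out, the last holds). The fingers move at their own pace and stop on an object; "squeeze" is the grip in N (left out, the last holds). Time passes only in rows, so rows that repeat a pose let the fingers close. It gives the time, the measured TCP pose, the force and the opening at its end, in the units of the state.
- arm.get_state(): the state, without advancing time (a new reading comes with each control period).
- arm.camera(name): name is "scene" or "top" or "wrist"; returns a dict with "color" (480x640x3 uint8, red, green, blue), "vertical_fov" (degrees; the focal length in pixels is half the picture's height over the tangent of half this angle, whatever the lens; pixels are square), "cx", "cy" (the principal point, pixels), "R" (3x3) and "t" (3): a world point X has camera coordinates R X + t. Camera axes: x right, y down, z forward; pixel columns grow to the right and rows downward; lengths in mm; the calibration is good to about 2 mm. A picture is of the moment at which its call begins. There is no depth.
- arm.sign_off(): hands the job in, once; it reports no verdict.
The state is a dict: "t": time; "joints": joint angles; "qvel": joint speeds; "joint_torque": joint torques, N m; "tcp_pos": TCP position; "orientation": TCP orientation; "ft_force": force on the tool from outside, world axes, zero at the start; "wrist_torque": the same for the moment, N m; "gripper_width": finger opening in mm.
Only numpy, scipy, OpenCV 4.12 (cv2) and the standard library are available. Lean on these libraries where they do the work, as an engineer would, in place of code of your own. Each camera call takes 0.05 s, during which the arm holds its last target. There are 200 camera calls.

## Working session

There is one attempt and no reset: what is moved stays moved. The work goes in short steps, Python scripts to look and compute and a tool call to move; the robot and the scene stay as the last step left them, time stands still between calls to the robot, and variables do not carry over. Pictures are saved under pics/ and viewed, about 8 in all and at most 12, crops included, and the job is handed in when it is done.

Besides the shell and the picture viewer there is one more tool, called after "Request:" in YAML: its name, and indented under it one key for each argument. play_rows: Moves the arm, as the interface text tells. Its arguments: {"type":"object","properties":{"series":{"type":"array"},"hand":{"type":"number"},"squeeze":{"type":"number"}},"required":["series"]}

```bash
mkdir -p pics; python3 - <<'E'
from rig import arm
import cv2,numpy as np,pickle
d={}
for n in ("scene","top"):
    c=arm.camera(n); d[n]=c; cv2.imwrite(f"pics/{n}0.png",c["color"][:,:,::-1]); print(n,c["vertical_fov"],c["cx"],c["cy"],np.round(c["R"],3).tolist(),np.round(c["t"],1).tolist())
pickle.dump(d,open("d0.pkl","wb"))
s=arm.get_state(); print(s)
E
```

```text
scene 42.1011413708183 316.4995544081309 224.38100882800154 [[0.696, -0.717, 0.009], [-0.456, -0.453, -0.766], [0.554, 0.53, -0.642]] [-372.7, 257.0, 1212.4]
top 42.43758374778962 325.11266417705605 233.17010926826535 [[0.009, -1.0, 0.013], [-0.994, -0.01, -0.109], [0.11, -0.011, -0.994]] [-13.2, 509.6, 1476.5]
{'t': 0.1, 'joints': array([-66.94912272,  35.28463881,  -0.72213995,  81.63049032,
         0.4642767 ,  63.2175923 ,  -2.31597881]), 'qvel': array([ 0.0006074 , -0.19159945, -0.04758452, -0.1600435 , -0.03937618,
        0.03390359,  0.02345399]), 'joint_torque': array([ 8.16276661e-04, -4.60038936e+01,  2.09822869e-01, -1.66245317e+01,
       -6.12163357e-02,  1.70035026e-02,  9.73559213e-05]), 'tcp_pos': array([269.99579656, 590.57259834, 242.59596905]), 'orientation': array([ -89.06692654,   89.87015731, -113.63414437]), 'ft_force': array([-0.03864642,  0.15248249,  0.93356352]), 'wrist_torque': array([-0.00984471, -0.02551686, -0.01369902]), 'gripper_width': 93.20850550585148}
```

View pics/scene0.png

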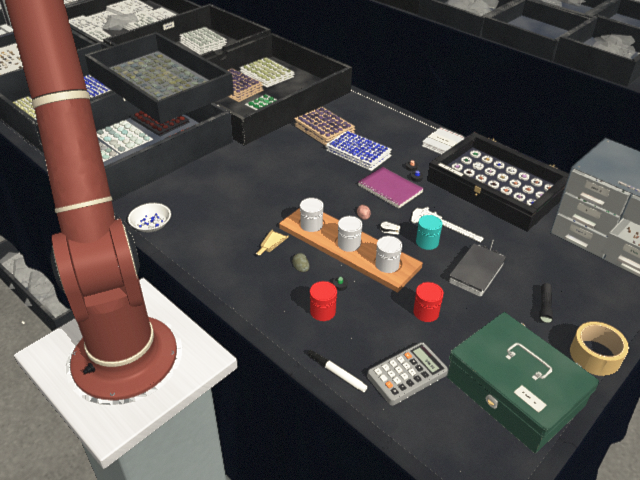

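View pics/top0.png

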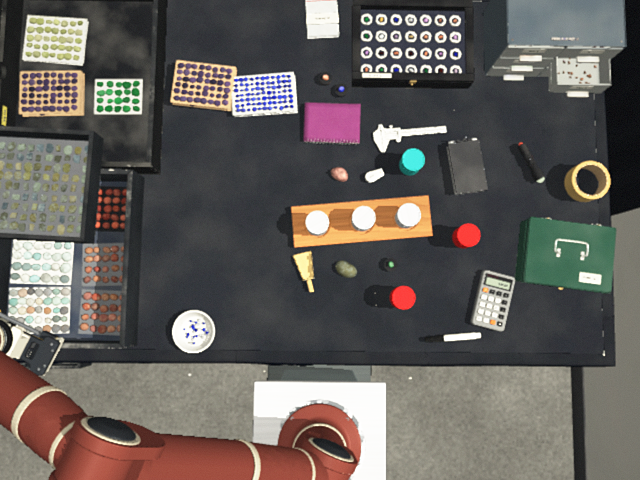

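The scene view shows three silver tins on the board at (312,215), (349,234) and (388,254). In the top view they are at (317,223), (364,217) and (409,215). Red look-alikes (323,300), (428,301) and a turquoise one (428,231) stand off the board and are not meant. I'll fit the silhouettes in both views and make one enlarged crop.

```bash
cat > h.py <<'E'
import numpy as np,cv2
from scipy.optimize import least_squares
def proj(c,P):
    f=240/np.tan(np.radians(c["vertical_fov"])/2); q=np.asarray(P)@np.array(c["R"]).T+c["t"]
    return q[:,:2]/q[:,2:]*f+[c["cx"],c["cy"]]
a=np.linspace(0,2*np.pi,60)
def cyl(x,y,z,r=27.5,h=62): return np.vstack([np.c_[x+r*np.cos(a),y+r*np.sin(a),0*a+zz] for zz in (z,z+h)])
def box(p): return np.r_[p.min(0),p.max(0)]
E
python3 - <<'E'
from h import *
import pickle
d=pickle.load(open("d0.pkl","rb"))
seeds={"scene":[(312,215),(349,234),(388,254)],"top":[(317,223),(364,217),(409,215)]}
B={};crops=[]
for n,c in d.items():
    im=c["color"]; hsv=cv2.cvtColor(im,cv2.COLOR_RGB2HSV)
    m=((hsv[...,1]<70)&(hsv[...,2]>75)).astype(np.uint8)
    k,l,st,_=cv2.connectedComponentsWithStats(m)
    vis=im.copy()
    B[n]=[]
    for u,v in seeds[n]:
        s=st[l[v,u]]; B[n].append(np.array([s[0]-.0,s[1],s[0]+s[2]-1,s[1]+s[3]-1])); print(n,s)
        vis[(l==l[v,u])&(cv2.erode((l==l[v,u]).astype(np.uint8),np.ones((3,3)))==0)]=[255,0,255]
    mu=np.mean(seeds[n],0).astype(int)
    crops.append(cv2.resize(vis[mu[1]-60:mu[1]+60,mu[0]-80:mu[0]+80],None,fx=4,fy=4,interpolation=0)[:, :,::-1])
cv2.imwrite("pics/c.png",cv2.resize(np.vstack(crops),(400,600)))
for i in range(3):
    r=lambda p:np.r_[box(proj(d["scene"],cyl(*p)))-B["scene"][i],box(proj(d["top"],cyl(*p)))-B["top"][i]]
    s=least_squares(r,[600,0,10],loss="soft_l1"); print(np.round(s.x,1),np.round(s.fun,1))
E
```

```text
scene [299 197  25  35 731]
scene [338 215  25  37 778]
scene [ 376  221   27   52 1044]
top [305 211  24  24 467]
top [352 206  24  25 479]
top [395 203  26  25 500]
[530.7  13.4  13.1] [ 0.7 -0.4  0.1  0.4 -0.4 -0.5 -0.1  2.4]
[544.  -98.8  13.4] [-0.2 -0.   0.9  0.  -1.3 -0.5  0.4  1.5]
[ 552.2 -204.9   22.7] [-0.7 10.4  0.7 -3.  -0.8 -1.1  0.8  1.1]
```

View pics/c.png

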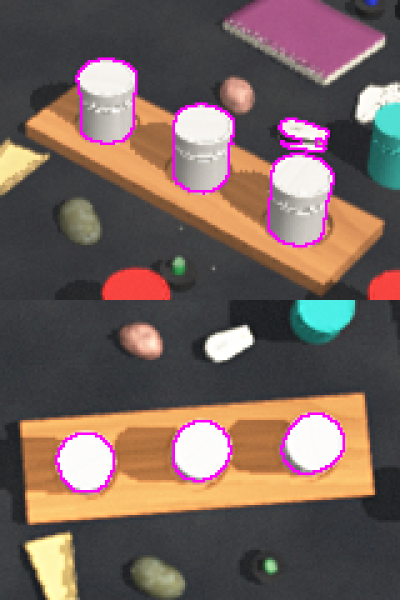

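The outlines sit on the three silver tins, and the white loupe is merged into the right-hand mask. I'll move over the left tin and refine with the wrist camera.

```bash
cat >> h.py <<'E'
from scipy.spatial.transform import Rotation as Ro
def plan(s,p,jaw):
    "tool shift (m) and turn to reach TCP p (mm) with jaw axis at angle jaw deg (mod 180)"
    R=Ro.from_euler("xyz",s["orientation"],degrees=True)
    d=R.inv().apply(np.array(p)-s["tcp_pos"])/1000
    w=R.inv().apply([np.cos(np.radians(jaw)),np.sin(np.radians(jaw)),0]); t=np.degrees(np.arctan2(w[2],w[1])); t=(t+90)%180-90
    return np.round(d,4),round(t,1)
E
python3 - <<'E'
from h import *
import pickle
from rig import arm
d=pickle.load(open("d0.pkl","rb"))
B=[[[299,197,323,231],[305,211,328,234]],[[338,215,362,251],[352,206,375,230]],[[376,np.nan,402,272],[395,203,420,227]]]
P=[]
for b in B:
    r=lambda p:np.nan_to_num(np.r_[box(proj(d["scene"],cyl(*p)))-b[0],box(proj(d["top"],cyl(*p)))-b[1]])
    s=least_squares(r,[600,0,10],loss="soft_l1"); P.append(s.x); print(np.round(s.x,1),np.round(s.fun,1))
v=P[0]-P[2]; yaw=np.degrees(np.arctan2(-v[0],v[1])); print("yaw",yaw)
s=arm.get_state(); R=Ro.from_euler("xyz",s["orientation"],degrees=True).as_matrix(); print(R.round(3))
print(plan(s,[530,14,240],yaw))
E
```

```text
[530.7  13.4  13.1] [ 0.7 -0.4  0.1  0.4 -0.4 -0.5 -0.1  2.4]
[544.  -98.8  13.4] [-0.2 -0.   0.9  0.  -1.3 -0.5  0.4  1.5]
[ 553.1 -205.8   13.3] [-0.4  0.   0.8  0.1 -0.9 -0.8  0.5  1.2]
yaw 5.818891509628032
[[-0.001  0.416  0.909]
 [-0.002  0.909 -0.416]
 [-1.    -0.002  0.   ]]
(array([ 0.0036, -0.4163,  0.4762]), np.float64(59.6))
```

Request:
play_rows:
  series:
    - {"dy":-0.02,"dz":0.024,"turn":5}
    - {"dy":-0.06,"dz":0.069,"turn":12}
    - {"dy":-0.1,"dz":0.114,"turn":20}
    - {"dy":-0.14,"dz":0.16,"turn":28}
    - {"dy":-0.18,"dz":0.206,"turn":36}
    - {"dy":-0.22,"dz":0.252,"turn":43}
    - {"dy":-0.26,"dz":0.297,"turn":50}
    - {"dy":-0.3,"dz":0.343,"turn":55}
  hand: -1

```text
$.series[0]: bad value
```

```bash
python3 - <<'E'
from h import *
from rig import arm
s=arm.get_state();print(s["t"],s["tcp_pos"],s["joints"].round(1)); print(plan(s,[528,14,240],6))
E
```

```text
0.1 [269.99579656 590.57259834 242.59596905] [-66.9  35.3  -0.7  81.6   0.5  63.2  -2.3]
(array([ 0.0036, -0.4171,  0.4744]), np.float64(59.4))
```

Every row needs all four keys, so I'm resending with them.

Request:
play_rows:
  series:
    - {"dx":0.0,"dy":-0.02,"dz":0.024,"turn":5.0}
    - {"dx":0.0,"dy":-0.06,"dz":0.069,"turn":12.0}
    - {"dx":0.0,"dy":-0.1,"dz":0.114,"turn":20.0}
    - {"dx":0.0,"dy":-0.14,"dz":0.16,"turn":28.0}
    - {"dx":0.0,"dy":-0.18,"dz":0.206,"turn":36.0}
    - {"dx":0.0,"dy":-0.22,"dz":0.252,"turn":43.0}
    - {"dx":0.0,"dy":-0.26,"dz":0.297,"turn":50.0}
    - {"dx":0.0,"dy":-0.3,"dz":0.343,"turn":55.0}
  hand: -1

```text
t: 1.1
tcp_pos: [457.7, 174.0, 243.5]
orientation: [-108.4, 90.0, 171.9]
ft_force: [0.1, -0.1, -0.3]
gripper_width: 93.0
```

```bash
python3 - <<'E'
from h import *
from rig import arm
s=arm.get_state();print(s["t"],s["tcp_pos"],s["joints"].round(1)); print(plan(s,[530,14,240],6))
E
```

```text
1.1 [457.7379856  173.97544087 243.52203304] [-35.5  21.7  16.8 107.8  -7.8  51.7  -4.6]
(array([0.0035, 0.0425, 0.1703]), np.float64(4.3))
```

Request:
play_rows:
  series:
    - {"dx":0.0,"dy":0.01,"dz":0.045,"turn":2.0}
    - {"dx":0.0,"dy":0.023,"dz":0.09,"turn":4.0}
    - {"dx":0.0,"dy":0.036,"dz":0.14,"turn":4.3}
    - {"dx":0.003,"dy":0.043,"dz":0.17,"turn":4.3}
    - {"dx":0.003,"dy":0.043,"dz":0.17,"turn":4.3}

```text
t: 1.72
tcp_pos: [530.6, 13.2, 240.2]
orientation: [-32.5, 89.9, -116.6]
ft_force: [-0.7, 0.5, 0.2]
gripper_width: 93.1
```

```bash
python3 - <<'E'
from h import *
from rig import arm
import pickle
c=arm.camera("wrist"); s=arm.get_state(); pickle.dump((c,s),open("w0.pkl","wb"))
cv2.imwrite("pics/w0.png",c["color"][:,:,::-1])
print(s["tcp_pos"],s["orientation"],s["ft_force"],c["vertical_fov"]); 
print(proj(c,[[530.7,13.4,72],[544,-98.8,72],[553,-205.8,72]]).round(0), np.round(-np.array(c["R"]).T@c["t"]))
print(plan(s,[530,14,240],6))
E
```

```text
[530.18766571  15.71320766 240.15625313] [-99.80667023  89.91951    176.20134405] [-0.66395294  0.77788814  0.0182237 ] 67.75291781458736
[[322. 227.]
 [324. 338.]
 [322. 427.]] [523.  91. 381.]
(array([ 0.0002, -0.0004,  0.0017]), np.float64(0.0))
```

View pics/w0.png

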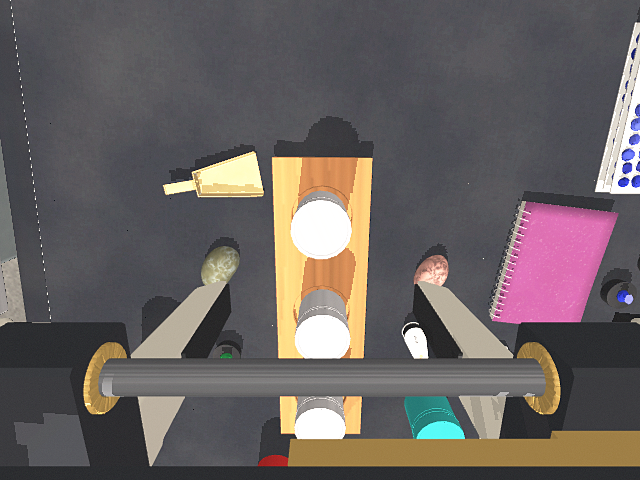

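The wrist view shows the left tin's lid at about (321,229), against a predicted (322,227), and the middle lid at (322,338). They agree within 2 mm. I'll refine the numbers from the lid outlines.

```bash
python3 - <<'E'
from h import *
import pickle
c,s=pickle.load(open("w0.pkl","rb"))
m=(c["color"].min(2)>225).astype(np.uint8)
k,l,st,_=cv2.connectedComponentsWithStats(m)
L=[]
for u,v in ((321,229),(322,338)):
    q=st[l[v,u]]; b=np.array([q[0],q[1],q[0]+q[2]-1,q[1]+q[3]-1]); print(b)
    r=lambda p:box(proj(c,cyl(*p)[60:]))-b
    o=least_squares(r,[540,0,10]); print("free z",o.x.round(1),o.fun.round(1))
    o=least_squares(lambda p:r([p[0],p[1],10]),[540,0]); print("z=10",o.x.round(1),o.fun.round(1))
# board corners (z=16) from pixels
f=240/np.tan(np.radians(c["vertical_fov"])/2)
R=np.array(c["R"]);C=-R.T@c["t"]
for uv in ((273,157),(372,157),(282,434),(361,433)):
    w=R.T@[(uv[0]-c["cx"])/f,(uv[1]-c["cy"])/f,1]; print((C+w*(16-C[2])/w[2]).round(1))
E
```

```text
[291 200 351 258]
free z [530.3   8.5   1.8] [ 0. -0. -0.  0.]
z=10 [530.1  10.5] [-0.8 -0.7  0.8  0.9]
[295 315 350 357]
free z [ 544.2 -112.8  -16.5] [ 1.6 -1.8 -1.6  1.9]
z=10 [542.5 -97. ] [-0.6 -3.6  0.6  4. ]
[476.3  65.6  16. ]
[574.4  75.7  16. ]
[ 509.5 -275.1   16. ]
[ 608.9 -263.2   16. ]
```

```bash
python3 - <<'E'
from h import *
from rig import arm
s=arm.get_state();print(s["t"],s["tcp_pos"],s["qvel"].round(1)); print(plan(s,[530.5,10.7,52],5.7))
E
```

```text
1.775 [530.18766571  15.71320766 240.15625313] [-2.2 -0.6 -2.2  0.5 -0.4  0.2  0. ]
(array([0.1882, 0.    , 0.0051]), np.float64(0.3))
```

Request:
play_rows:
  series:
    - {"dx":0.04,"dy":0.0,"dz":0.004,"turn":0.0}
    - {"dx":0.09,"dy":0.0,"dz":0.004,"turn":0.0}
    - {"dx":0.12,"dy":0.0,"dz":0.004,"turn":0.0}
    - {"dx":0.13,"dy":0.0,"dz":0.004,"turn":0.0}
    - {"dx":0.13,"dy":0.0,"dz":0.004,"turn":0.0}
    - {"dx":0.13,"dy":0.0,"dz":0.004,"turn":0.0}

```text
t: 2.52
tcp_pos: [531.9, 12.8, 112.0]
orientation: [90.9, 89.8, 7.1]
ft_force: [0.3, 0.4, -0.2]
gripper_width: 92.8
```

```bash
cat > st.py <<'E'
import sys
from h import *
from rig import arm
s=arm.get_state(); print(round(s["t"],2),s["tcp_pos"].round(1),s["qvel"].round(1),s["ft_force"].round(2),s["joint_torque"].round(2)[[1,3]],round(s["gripper_width"],1))
x,y,z=map(float,sys.argv[1:4]); print(plan(s,[x,y,z],5.7))
E
python3 st.py 530.5 10.7 52
```

```text
2.52 [531.9  12.8 112. ] [ 0.1 -0.3  0.2 -0.  -0.1 -0.1  0. ] [ 0.35  0.35 -0.2 ] [-38.89 -10.52] 92.8
(array([ 0.06  , -0.0018,  0.0019]), np.float64(0.5))
```

Request:
play_rows:
  series:
    - {"dx":0.02,"dy":-0.001,"dz":0.002,"turn":0.0}
    - {"dx":0.045,"dy":-0.001,"dz":0.002,"turn":0.0}
    - {"dx":0.06,"dy":-0.001,"dz":0.002,"turn":0.0}
    - {"dx":0.06,"dy":-0.001,"dz":0.002,"turn":0.0}
    - {"dx":0.06,"dy":-0.001,"dz":0.002,"turn":0.0}

```text
t: 3.15
tcp_pos: [530.9, 10.2, 51.5]
orientation: [83.5, 89.9, -0.4]
ft_force: [-0.2, -0.4, 0.6]
gripper_width: 92.8
```

Request:
play_rows:
  series:
    - {"dx":0.0,"dy":0.0,"dz":0.0,"turn":0.0}
    - {"dx":0.0,"dy":0.0,"dz":0.0,"turn":0.0}
    - {"dx":0.0,"dy":0.0,"dz":0.0,"turn":0.0}
    - {"dx":0.0,"dy":0.0,"dz":0.0,"turn":0.0}
    - {"dx":0.0,"dy":0.0,"dz":0.0,"turn":0.0}
    - {"dx":0.0,"dy":0.0,"dz":0.0,"turn":0.0}
  hand: 1
  squeeze: 25

```text
t: 3.9
tcp_pos: [530.2, 10.2, 50.7]
orientation: [-172.8, 90.0, 103.3]
ft_force: [-0.4, -0.8, 1.1]
gripper_width: 54.8
```

```bash
python3 st.py 530.5 10.7 52
```

```text
3.9 [530.2  10.2  50.7] [ 0.   0.1  0.   0.1 -0.  -0.  -0. ] [-0.44 -0.76  1.09] [-40.86  -8.42] 54.8
(array([-0.0013,  0.0004, -0.0004]), np.float64(0.4))
```

Gripped at 54.8 mm. Now I'll lift 5 cm and hold for about a second.

Request:
play_rows:
  series:
    - {"dx":-0.012,"dy":0.0,"dz":0.0,"turn":0.0}
    - {"dx":-0.03,"dy":0.0,"dz":0.0,"turn":0.0}
    - {"dx":-0.045,"dy":0.0,"dz":0.0,"turn":0.0}
    - {"dx":-0.05,"dy":0.0,"dz":0.0,"turn":0.0}
    - {"dx":-0.05,"dy":0.0,"dz":0.0,"turn":0.0}
    - {"dx":-0.05,"dy":0.0,"dz":0.0,"turn":0.0}
    - {"dx":-0.05,"dy":0.0,"dz":0.0,"turn":0.0}
    - {"dx":-0.05,"dy":0.0,"dz":0.0,"turn":0.0}

```text
t: 4.9
tcp_pos: [530.0, 10.2, 100.3]
orientation: [-87.1, 90.0, -170.9]
ft_force: [-0.4, -0.2, -1.6]
gripper_width: 54.8
```

Request:
play_rows:
  series:
    - {"dx":0.0,"dy":0.0,"dz":0.0,"turn":0.0}
    - {"dx":0.0,"dy":0.0,"dz":0.0,"turn":0.0}
    - {"dx":0.0,"dy":0.0,"dz":0.0,"turn":0.0}
    - {"dx":0.0,"dy":0.0,"dz":0.0,"turn":0.0}

```text
t: 5.4
tcp_pos: [530.2, 10.2, 100.7]
orientation: [6.0, 90.0, -77.8]
ft_force: [-0.9, 0.8, -2.0]
gripper_width: 55.0
```

```bash
python3 st.py 530.2 10.2 52
```

```text
5.4 [530.2  10.2 100.7] [ 0.  -0.   0.1  0.1 -0.  -0.   0.1] [-0.87  0.8  -2.01] [-40.3  -10.49] 55.0
(array([0.0487, 0.    , 0.    ]), np.float64(0.4))
```

The left tin reads about −2 N, so it is light. Setting it back.

Request:
play_rows:
  series:
    - {"dx":0.015,"dy":0.0,"dz":0.0,"turn":0.0}
    - {"dx":0.03,"dy":0.0,"dz":0.0,"turn":0.0}
    - {"dx":0.042,"dy":0.0,"dz":0.0,"turn":0.0}
    - {"dx":0.046,"dy":0.0,"dz":0.0,"turn":0.0}
    - {"dx":0.05,"dy":0.0,"dz":0.0,"turn":0.0}
    - {"dx":0.05,"dy":0.0,"dz":0.0,"turn":0.0}
    - {"dx":0.05,"dy":0.0,"dz":0.0,"turn":0.0}

```text
t: 6.28
tcp_pos: [530.4, 10.2, 50.8]
orientation: [80.8, 90.0, -3.1]
ft_force: [0.4, 0.1, -1.3]
gripper_width: 54.4
```

```bash
python3 st.py 530.2 10.2 50.7
```

```text
6.28 [530.4  10.2  50.8] [-0.1 -0.  -0.   0.2 -0.   0.1  0. ] [ 0.44  0.14 -1.31] [-41.9   -8.67] 54.4
(array([ 0.0001, -0.0002,  0.    ]), np.float64(0.4))
```

Request:
play_rows:
  series:
    - {"dx":0.0,"dy":0.0,"dz":0.0,"turn":0.0}
    - {"dx":0.0,"dy":0.0,"dz":0.0,"turn":0.0}
    - {"dx":0.0,"dy":0.0,"dz":0.0,"turn":0.0}
    - {"dx":0.0,"dy":0.0,"dz":0.0,"turn":0.0}
    - {"dx":0.0,"dy":0.0,"dz":0.0,"turn":0.0}
  hand: -1

```text
t: 6.9
tcp_pos: [530.2, 10.2, 50.7]
orientation: [3.4, 90.0, -80.5]
ft_force: [0.3, -0.4, -0.6]
gripper_width: 92.4
```

Request:
play_rows:
  series:
    - {"dx":-0.02,"dy":0.0,"dz":0.0,"turn":0.0}
    - {"dx":-0.05,"dy":0.0,"dz":0.0,"turn":0.0}
    - {"dx":-0.085,"dy":0.0,"dz":0.0,"turn":0.0}
    - {"dx":-0.1,"dy":0.0,"dz":0.03,"turn":0.0}
    - {"dx":-0.1,"dy":0.0,"dz":0.07,"turn":0.0}
    - {"dx":-0.1,"dy":0.0,"dz":0.1,"turn":0.0}
    - {"dx":-0.1,"dy":0.0,"dz":0.11,"turn":0.0}
    - {"dx":-0.1,"dy":0.0,"dz":0.11,"turn":0.0}

```text
t: 7.9
tcp_pos: [541.7, -99.0, 150.5]
orientation: [-141.8, 90.0, 134.3]
ft_force: [1.4, 0.6, 0.5]
gripper_width: 92.8
```

```bash
python3 st.py 543 -98.8 51; python3 - <<'E'
from h import *
from rig import arm
import pickle
c=arm.camera("wrist"); s=arm.get_state(); pickle.dump((c,s),open("w1.pkl","wb"))
cv2.imwrite("pics/w1.png",c["color"][:,:,::-1])
print(s["tcp_pos"]); m=(c["color"].min(2)>225).astype(np.uint8)
k,l,st,_=cv2.connectedComponentsWithStats(m)
for P in ([530.2,10.5,72],[543,-98.3,72],[553,-207,72]):
    p=proj(c,[P])[0].round().astype(int); print("pred",p)
    if 0<=p[1]<480 and l[p[1],p[0]]:
        q=st[l[p[1],p[0]]]; b=np.array([q[0],q[1],q[0]+q[2]-1,q[1]+q[3]-1]); print(b)
        o=least_squares(lambda p:box(proj(c,cyl(p[0],p[1],10)[60:]))-b,P[:2]); print(o.x.round(1),o.fun.round(1))
E
```

```text
7.9 [541.7 -99.  150.5] [-1.6 -0.1 -1.6  0.4 -0.3  0.1 -0.2] [1.42 0.62 0.53] [-39.72 -12.48] 92.8
(array([0.0995, 0.0013, 0.    ]), np.float64(0.4))
[541.79532351 -97.74089341 150.37603822]
pred [322  77]
[275  52 370 127]
[531.1   2.3] [ -0.7 -13.3   0.7  15.5]
pred [324 260]
[282 222 364 300]
[542.5 -99.9] [-1.2 -0.7  1.2  0.9]
pred [321 400]
[282 397 354 430]
[ 551.9 -220.7] [ -0.8 -13.    0.8  14.6]
```

View pics/w1.png

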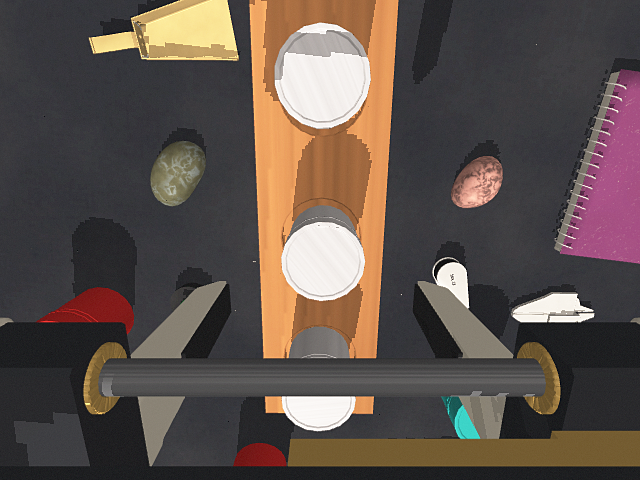

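The left tin stands seated (lid at (322,75), predicted (322,77)). The middle lid at (323,261) gives (542.5, −99.9). Descending on the middle tin.

Request:
play_rows:
  series:
    - {"dx":0.02,"dy":0.001,"dz":0.001,"turn":0.0}
    - {"dx":0.05,"dy":0.001,"dz":0.001,"turn":0.0}
    - {"dx":0.08,"dy":0.001,"dz":0.001,"turn":0.0}
    - {"dx":0.097,"dy":0.001,"dz":0.001,"turn":0.0}
    - {"dx":0.099,"dy":0.001,"dz":0.001,"turn":0.0}
    - {"dx":0.099,"dy":0.001,"dz":0.001,"turn":0.0}
    - {"dx":0.099,"dy":0.001,"dz":0.001,"turn":0.0}

```text
t: 8.82
tcp_pos: [543.8, -100.1, 52.7]
orientation: [74.4, 89.9, -9.5]
ft_force: [-0.5, -0.2, -0.4]
gripper_width: 92.8
```

Request:
play_rows:
  series:
    - {"dx":0.0,"dy":0.0,"dz":0.0,"turn":0.0}
    - {"dx":0.0,"dy":0.0,"dz":0.0,"turn":0.0}
    - {"dx":0.0,"dy":0.0,"dz":0.0,"turn":0.0}
    - {"dx":0.0,"dy":0.0,"dz":0.0,"turn":0.0}
    - {"dx":0.0,"dy":0.0,"dz":0.0,"turn":0.0}
    - {"dx":0.0,"dy":0.0,"dz":0.0,"turn":0.0}
  hand: 1
  squeeze: 25

```text
t: 9.57
tcp_pos: [543.0, -100.1, 51.7]
orientation: [-65.6, 90.0, -149.5]
ft_force: [-0.6, -1.1, 0.3]
gripper_width: 54.8
```

```bash
python3 st.py 542.5 -99.5 51
```

```text
9.57 [ 543.  -100.1   51.7] [ 0.   0.   0.2  0.1  0.1  0.1 -0.1] [-0.63 -1.1   0.31] [-42.52  -9.13] 54.8
(array([ 0.0007, -0.0005, -0.0006]), np.float64(0.4))
```

Request:
play_rows:
  series:
    - {"dx":-0.012,"dy":0.0,"dz":0.0,"turn":0.0}
    - {"dx":-0.03,"dy":0.0,"dz":0.0,"turn":0.0}
    - {"dx":-0.045,"dy":0.0,"dz":0.0,"turn":0.0}
    - {"dx":-0.05,"dy":0.0,"dz":0.0,"turn":0.0}
    - {"dx":-0.05,"dy":0.0,"dz":0.0,"turn":0.0}
    - {"dx":-0.05,"dy":0.0,"dz":0.0,"turn":0.0}
    - {"dx":-0.05,"dy":0.0,"dz":0.0,"turn":0.0}
    - {"dx":-0.05,"dy":0.0,"dz":0.0,"turn":0.0}

```text
t: 10.58
tcp_pos: [542.8, -100.0, 101.2]
orientation: [-97.3, 89.9, 178.8]
ft_force: [-0.2, 0.4, -0.9]
gripper_width: 54.8
```

Request:
play_rows:
  series:
    - {"dx":0.0,"dy":0.0,"dz":0.0,"turn":0.0}
    - {"dx":0.0,"dy":0.0,"dz":0.0,"turn":0.0}
    - {"dx":0.0,"dy":0.0,"dz":0.0,"turn":0.0}
    - {"dx":0.0,"dy":0.0,"dz":0.0,"turn":0.0}

```text
t: 11.08
tcp_pos: [543.0, -100.1, 101.7]
orientation: [-25.7, 90.0, -109.6]
ft_force: [0.7, -0.3, -0.5]
gripper_width: 54.8
```

```bash
python3 st.py 543 -100 51.7
```

```text
11.07 [ 543.  -100.1  101.7] [-0.1  0.  -0.   0.   0.  -0.   0. ] [ 0.74 -0.28 -0.53] [-41.85 -11.08] 54.8
(array([ 0.05  , -0.    , -0.0001]), np.float64(0.4))
```

The middle tin is light too, at about −0.7 N. Setting it back.

Request:
play_rows:
  series:
    - {"dx":0.015,"dy":0.0,"dz":0.0,"turn":0.0}
    - {"dx":0.03,"dy":0.0,"dz":0.0,"turn":0.0}
    - {"dx":0.042,"dy":0.0,"dz":0.0,"turn":0.0}
    - {"dx":0.046,"dy":0.0,"dz":0.0,"turn":0.0}
    - {"dx":0.05,"dy":0.0,"dz":0.0,"turn":0.0}
    - {"dx":0.05,"dy":0.0,"dz":0.0,"turn":0.0}
    - {"dx":0.05,"dy":0.0,"dz":0.0,"turn":0.0}

```text
t: 11.95
tcp_pos: [543.3, -100.1, 51.9]
orientation: [70.8, 90.0, -13.1]
ft_force: [-0.2, 0.5, -0.6]
gripper_width: 54.6
```

Request:
play_rows:
  series:
    - {"dx":0.0,"dy":0.0,"dz":0.0,"turn":0.0}
    - {"dx":0.0,"dy":0.0,"dz":0.0,"turn":0.0}
    - {"dx":0.0,"dy":0.0,"dz":0.0,"turn":0.0}
    - {"dx":0.0,"dy":0.0,"dz":0.0,"turn":0.0}
    - {"dx":0.0,"dy":0.0,"dz":0.0,"turn":0.0}
  hand: -1

```text
t: 12.58
tcp_pos: [543.0, -100.0, 51.7]
orientation: [-70.6, 90.0, -154.5]
ft_force: [-0.3, 0.7, -0.0]
gripper_width: 93.0
```

Request:
play_rows:
  series:
    - {"dx":-0.02,"dy":0.0,"dz":0.0,"turn":0.0}
    - {"dx":-0.05,"dy":0.0,"dz":0.0,"turn":0.0}
    - {"dx":-0.085,"dy":0.0,"dz":0.0,"turn":0.0}
    - {"dx":-0.1,"dy":0.0,"dz":0.03,"turn":0.0}
    - {"dx":-0.1,"dy":0.0,"dz":0.07,"turn":0.0}
    - {"dx":-0.1,"dy":0.0,"dz":0.1,"turn":0.0}
    - {"dx":-0.1,"dy":0.0,"dz":0.109,"turn":0.0}
    - {"dx":-0.1,"dy":0.0,"dz":0.109,"turn":0.0}

```text
t: 13.58
tcp_pos: [554.5, -208.0, 151.4]
orientation: [-150.3, 89.9, 125.8]
ft_force: [-0.4, 0.3, -0.7]
gripper_width: 92.9
```

```bash
python3 - <<'E'
from h import *
from rig import arm
c=arm.camera("wrist"); s=arm.get_state()
cv2.imwrite("pics/w2.png",c["color"][:,:,::-1])
m=(c["color"].min(2)>225).astype(np.uint8)
k,l,st,_=cv2.connectedComponentsWithStats(m)
for P in ([542.5,-99.5,72],[553,-208,72]):
    p=proj(c,[P])[0].round().astype(int); print("pred",p)
    if 0<=p[1]<480 and l[p[1],p[0]]:
        q=st[l[p[1],p[0]]]; b=np.array([q[0],q[1],q[0]+q[2]-1,q[1]+q[3]-1]); print(b)
        o=least_squares(lambda p:box(proj(c,cyl(p[0],p[1],10)[60:]))-b,P[:2]); print(o.x.round(1),o.fun.round(1))
E
python3 st.py 553 -208.5 51.5
```

```text
pred [322  79]
[275  50 369 129]
[ 543.5 -106.6] [ -1.  -11.2   1.   13.1]
pred [320 260]
[275 219 357 297]
[ 550.5 -207.7] [-1.1 -0.7  1.1  0.9]
13.62 [ 554.7 -206.8  151.3] [-0.9 -0.2 -0.8  0.3  0.   0.   0.1] [ 0.01  0.73 -0.34] [-42.8  -13.34] 93.3
(array([ 0.0998, -0.0018,  0.0016]), np.float64(0.5))
```

View pics/w2.png

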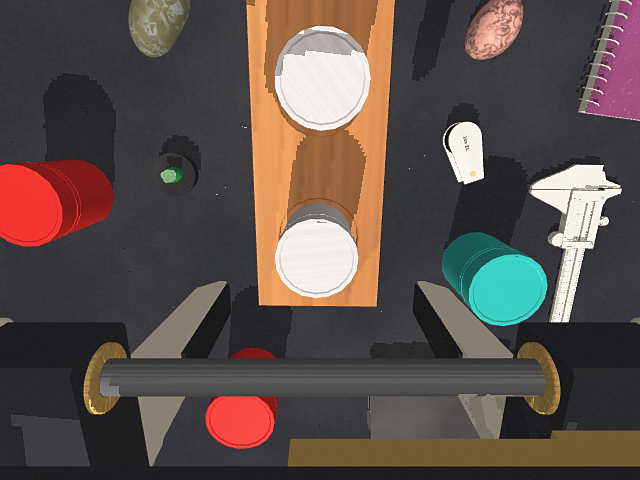

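The middle tin is seated (lid at (322,77)). The right lid is at (316,258), which gives about (551, −208). Turquoise at (507,285) is well clear of the fingers. Descending on the right tin.

Request:
play_rows:
  series:
    - {"dx":0.02,"dy":-0.003,"dz":0.001,"turn":0.0}
    - {"dx":0.05,"dy":-0.003,"dz":0.001,"turn":0.0}
    - {"dx":0.08,"dy":-0.003,"dz":0.001,"turn":0.0}
    - {"dx":0.097,"dy":-0.003,"dz":0.001,"turn":0.0}
    - {"dx":0.1,"dy":-0.003,"dz":0.001,"turn":0.0}
    - {"dx":0.1,"dy":-0.003,"dz":0.001,"turn":0.0}
    - {"dx":0.1,"dy":-0.003,"dz":0.001,"turn":0.0}

```text
t: 14.5
tcp_pos: [552.6, -210.0, 52.8]
orientation: [63.4, 89.9, -20.4]
ft_force: [0.5, 0.2, 0.4]
gripper_width: 93.2
```

Request:
play_rows:
  series:
    - {"dx":0.0,"dy":0.0,"dz":0.0,"turn":0.0}
    - {"dx":0.0,"dy":0.0,"dz":0.0,"turn":0.0}
    - {"dx":0.0,"dy":0.0,"dz":0.0,"turn":0.0}
    - {"dx":0.0,"dy":0.0,"dz":0.0,"turn":0.0}
    - {"dx":0.0,"dy":0.0,"dz":0.0,"turn":0.0}
    - {"dx":0.0,"dy":0.0,"dz":0.0,"turn":0.0}
  hand: 1
  squeeze: 35

```text
t: 15.25
tcp_pos: [551.5, -209.7, 51.6]
orientation: [-103.0, 90.0, 173.1]
ft_force: [-0.8, -0.4, 1.6]
gripper_width: 54.5
```

Request:
play_rows:
  series:
    - {"dx":-0.012,"dy":0.0,"dz":0.0,"turn":0.0}
    - {"dx":-0.03,"dy":0.0,"dz":0.0,"turn":0.0}
    - {"dx":-0.045,"dy":0.0,"dz":0.0,"turn":0.0}
    - {"dx":-0.05,"dy":0.0,"dz":0.0,"turn":0.0}
    - {"dx":-0.05,"dy":0.0,"dz":0.0,"turn":0.0}
    - {"dx":-0.05,"dy":0.0,"dz":0.0,"turn":0.0}
    - {"dx":-0.05,"dy":0.0,"dz":0.0,"turn":0.0}
    - {"dx":-0.05,"dy":0.0,"dz":0.0,"turn":0.0}

```text
t: 16.25
tcp_pos: [551.6, -209.7, 101.2]
orientation: [-108.8, 89.9, 167.4]
ft_force: [-0.7, 0.4, -5.4]
gripper_width: 54.8
```

Request:
play_rows:
  series:
    - {"dx":0.0,"dy":0.0,"dz":0.0,"turn":0.0}
    - {"dx":0.0,"dy":0.0,"dz":0.0,"turn":0.0}
    - {"dx":0.0,"dy":0.0,"dz":0.0,"turn":0.0}
    - {"dx":0.0,"dy":0.0,"dz":0.0,"turn":0.0}

```text
t: 16.75
tcp_pos: [551.8, -209.7, 101.7]
orientation: [7.2, 90.0, -76.7]
ft_force: [1.0, 0.1, -6.1]
gripper_width: 54.8
```

```bash
python3 st.py 551.5 -208.5 51.5
```

```text
16.75 [ 551.8 -209.7  101.7] [-0.  -0.  -0.  -0.1  0.   0.  -0.1] [ 1.    0.05 -6.05] [-46.88 -12.94] 54.8
(array([ 0.0502, -0.0002, -0.0013]), np.float64(0.4))
```

The right tin reads about −5.7 N, so it is clearly the full one. Raising it so its underside is about 20 cm up.

Request:
play_rows:
  series:
    - {"dx":-0.02,"dy":0.0,"dz":0.0,"turn":0.0}
    - {"dx":-0.05,"dy":0.0,"dz":0.0,"turn":0.0}
    - {"dx":-0.085,"dy":0.0,"dz":0.0,"turn":0.0}
    - {"dx":-0.115,"dy":0.0,"dz":0.0,"turn":0.0}
    - {"dx":-0.135,"dy":0.0,"dz":0.0,"turn":0.0}
    - {"dx":-0.14,"dy":0.0,"dz":0.0,"turn":0.0}
    - {"dx":-0.14,"dy":0.0,"dz":0.0,"turn":0.0}
    - {"dx":-0.14,"dy":0.0,"dz":0.0,"turn":0.0}

```text
t: 17.75
tcp_pos: [551.1, -209.3, 240.3]
orientation: [-115.2, 89.8, 161.0]
ft_force: [-0.7, -1.1, -5.8]
gripper_width: 54.8
```

Request:
play_rows:
  series:
    - {"dx":0.0,"dy":0.0,"dz":0.0,"turn":0.0}
    - {"dx":0.0,"dy":0.0,"dz":0.0,"turn":0.0}
    - {"dx":0.0,"dy":0.0,"dz":0.0,"turn":0.0}
    - {"dx":0.0,"dy":0.0,"dz":0.0,"turn":0.0}
    - {"dx":0.0,"dy":0.0,"dz":0.0,"turn":0.0}
    - {"dx":0.0,"dy":0.0,"dz":0.0,"turn":0.0}

```text
t: 18.5
tcp_pos: [551.8, -209.7, 241.7]
orientation: [41.8, 90.0, -42.1]
ft_force: [-0.9, -0.6, -4.7]
gripper_width: 54.5
```

```bash
python3 st.py 551.5 -208.5 241; python3 - <<'E'
from rig import arm
import cv2
c=arm.camera("scene")["color"]; cv2.imwrite("pics/s1.png",cv2.resize(c[120:330,230:470,::-1],None,fx=2.8,fy=2.8))
E
```

```text
18.5 [ 551.8 -209.7  241.7] [-0.1 -0.  -0.   0.  -0.  -0.   0. ] [-0.89 -0.59 -4.74] [-43.46 -17.13] 54.5
(array([ 0.0007, -0.0002, -0.0012]), np.float64(0.4))
```

View pics/s1.png

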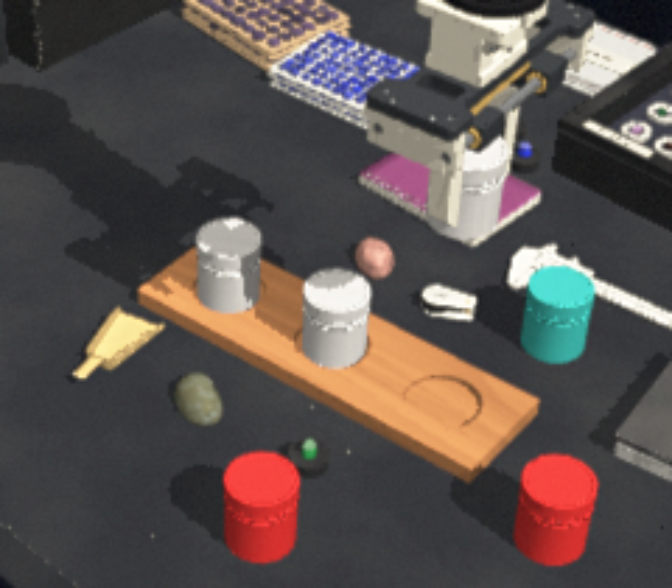

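The left and middle tins stand upright in their recesses at (228,265) and (336,318) in the crop. The right recess (445,400) is empty, and the tin is held upright and still at (475,190). Signing off.

```bash
python3 -c "
from rig import arm
print(arm.sign_off())"
```

```text
the job is handed in; nothing more can be done
None
```

I hefted the three silver tins from left to right. The right-hand one is the full one, and I handed the job in while holding it upright with its underside about 20 cm above the table.

- **Weights:** the left tin pulled about 2.0 N, the middle about 0.5–0.9 N and the right about 5–6 N. The force reading wanders by up to about 1.5 N. The gap to the right-hand tin is still clear, but the two light weights are rough.
- **Last checks:** the arm was still (joint speeds about 0), the fingers were closed to 54.5 mm on the tin, and the left and middle tins stood in their recesses. The bystanders visible in the last picture looked undisturbed. I compared them by eye only, and the dish was outside that crop.
- **Disagreements:** the two-camera fit put the tin undersides at about 13 mm instead of 10. The free-height fits from the wrist view of the left and middle tins came out too low (1.8 and −16.5 mm) because highlights and occlusion cut into the lids. I used the fixed-height fit and the board outline instead; those agreed within about 3 mm.

The run took 18.5 s of robot time. The sign-off reports no verdict.

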